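# Dispense one mosaic tile and nudge it up to the row

## Robot

A 6-joint arm with a two-finger parallel gripper is mounted at the origin on the work surface. World frame = base frame: x ahead of the robot, y to its left, z up, the work surface at z = 0. Lengths are in mm, angles in rad, forces in N, time in s.
With the tool pointing down it reaches from about 250 to 725 mm from the base axis. Payload 9.7 kg.
Tool frame: the origin (TCP) lies between the finger pads; the fingertips stand 25 mm ahead of it and the grasp point (between the pads) lies 6 mm ahead of it; z points along the fingers, y is the line along which they close (so a half turn about z gives the same grasp; the last joint's range is limited). The gripper opens to 85 mm and grips with 20 to 120 N. Pads are 22 mm wide; open, the fingers measure 114 mm over their backs; the gripper's body (76 mm by 85 mm) begins 54 mm behind the grasp point. The pads swing forward as they close: fully open they stand 13 mm farther back than shut.
Start: joints at [0, 0.087, 0.176, 1.66, 0, 1.571], TCP at [549.997, -0, 256.284] pointing down, gripper open.
Joint ranges: [-3.13, 3.13], [-0.85, 1.81], [-1.15, 1.24], [-2.2, 2.28], [-1.44, 1.52], [-3.14, 3.14]. Speed limits (rad/s): [2.22, 2.22, 2.57, 3.14, 3.14, 3.14].

## Interface

Orientations are given as a 3x3 rotation matrix whose columns are the frame's x, y, z axes.
In Python, from workcell import * gives the robot as it stands.
- The arm moves only by the tool drive_tool, never from a script. Its argument "motion" is a list of rows, each an object with "dp": the shift along the tool's x, y, z scaled (see below), a list of three; "turn": the turn about the tool's z scaled (see below); "claw": the opening, from 0 (shut) to 1 (fully open). In form: [{"dp": [dx, dy, dz], "turn": turn, "claw": claw}, ...]. A call has 1 to 20 rows; each row shifts and turns the commanded pose from where the row before left it, along the tool's axes as they then stand; what a row does not reach is not made up. The controller multiplies each number of a shift by 2.5 cm and each number of a turn by 8 degrees. A row lasts 1/10 s, in which the tool goes at most 50 mm and 8.59 degrees, less where a joint would pass 70% of its speed; a pose out of reach is approached as far as the arm can. A call with a number of a shift or a turn outside -1 to 1 is refused whole. A call with a gripper value outside its range is refused whole. The fingers move at their own pace and stop on an object; "newtons" is the grip in N (left out, the last holds). Time passes only in rows, so rows that do not move let the fingers close. It gives the time, the measured TCP pose, the force, the opening and the grip force at its end, in the units of the state.
- read_state(): the state, without advancing time (a new reading comes with each control period).
- snapshot(name): name is "scene" or "side" or "wrist"; returns a dict with "img" (384x512x3 uint8, blue, green, red), "range_z" (384x512 float32, mm along the optical axis (not along the pixel's ray), 0 where there is no reading), "vertical_fov" (degrees; the focal length in pixels is half the picture's height over the tangent of half this angle, whatever the lens; pixels are square), "cx", "cy" (the principal point, pixels), "R" (3x3) and "t" (3): a world point X has camera coordinates R X + t; the wrist camera has in their place "mount" (4x4, takes a point from camera to tool coordinates, whose origin is the TCP and whose axes are the flange's). Camera axes: x right, y down, z forward; pixel columns grow to the right and rows downward; lengths in mm; the calibration is good to about 2 mm. The wrist camera is an equidistant fisheye: a pixel r from the principal point sees the ray r / f radians off the axis. A picture is of the moment at which its call begins: read the wrist's pose just before it.
- job_done(): hands the job in; it is judged then, once.
Trained networks look in a picture, given as the dict that the camera call returned (one of the last four; its "shot" number tells which), for a name from the list of things; names that differ only in an ending like _2 or _b are one class to them, and where a whole thing is asked for, a point or a joint stands for the part that bears it (a point fixed in the world has none). Each returns a list of dicts, best first, with "conf" (0 to 1); they miss things now and then, are a little off and sometimes report something else, mostly with a low value. They report only what shows in the picture. A call takes as long as a camera call. They do not tell look-alikes from the thing itself.
- recognise(picture, label): "rect" ([centre column, centre row, width, height] in pixels, round what is visible of it).
- mark_of(picture, label): "at" ([column, row] in pixels: a listed point, or the origin of a listed thing).
The state is a dict: "t": time; "joints": joint angles; "joint_velocities": joint speeds; "tau": joint torques, N m; "tcp_pos": TCP position; "ee_rot": TCP orientation; "wrist_force": force on the tool from outside, world axes, zero at the start; "torque": the same for the moment, N m; "grip_width": finger opening in mm; "gripper_force": force on a finger pad.
Only numpy, scipy, OpenCV 4.12 (cv2) and the standard library are available. Lean on these libraries where they do the work, as an engineer would, in place of code of your own. Each camera call takes 0.05 s, during which the arm holds its last target. There are 200 camera calls.

## Task

Press the tile dispenser's plunger all the way down once and let it come back up, so that a single tile slides out onto the bench. Then, with the fingertips, nudge that tile sideways along the bench until it lies flat up against the near end of the row of three tiles already laid, square and in line with it. Only slide the tile, do not pick it up; leave the other tiles in the magazine and the things standing about where they are.

Things in the scene. Friction and masses are not known exactly. Their poses are not given: they have to be found in the camera images.
- dispenser: Tile dispenser fixed to the bench. Origin on the bench under the centre of its open-topped square aluminium magazine (41 x 41 mm, 47 high, 4 mm walls). Local x points out of the outlet, a 16 mm high gate at bench level in the wall at x = +20.5 mm; y is left of that, z up. Behind the magazine a grey press housing, 51 wide, 44 high, reaches back to x = -91 mm (flanges 81 wide, 5 high)
- tile_out (a point): Spot on the bench in front of the outlet, at x = +57 mm, y = 0 in the dispenser's frame, about where the centre of the tile stops. A pusher inside, coupled to the plunger, moves outwards 2.5 mm for each mm of plunger and shoves the lowest tile here on a full press; as the plunger comes back up the next tile drops into its place in the magazine
- plunger_top (a point): Centre of the top face of the plunger's black round head (32 mm across), at x = -65 mm, y = 0 in the dispenser's frame, 78 mm above the bench when up. It is pressed straight down, and comes back up by itself when let go
- plunger (a joint): Plunger depth in m: 0 = up, 0.024 = fully down on its stop. The spring takes about 3.5 N to start and 7.5 N at the bottom, plus up to about 5 N for moving the tile
- tile1: The lowest blue tile in the magazine, the one that will come out: 30 x 30 x 12 mm high, about 27 g. Origin at the centre of its underside, which lies on the bench (z = 0); sides along local x and y, which match the dispenser's at the start
- row: The row already laid and fixed to the bench: three tiles just like the loose ones, end to end; 30 mm along local x, 94 along local y, 12 high. Origin on the bench under its centre. Left or right of the outlet, parallel to the dispenser's axes (within 0.03 rad), in line with the tile's outlet spot within 6 mm. A tile set against an end has its centre 62 mm from the row's
- batten: Bare wooden batten fixed to the bench on the other side of the outlet: 30 (x) x 94 (y) x 14 mm high, origin on the bench under its centre. Not part of the row
- tile2: The middle tile in the magazine, same size; origin at the centre of its underside. Must stay in the magazine
- tile3: The top tile in the magazine, same size; origin at the centre of its underside. Must stay in the magazine
- pot: Loose bystander, leave alone: small white plastic pot, 64 mm across, 45 high (mm); origin at the centre of its underside
- bowl: Loose bystander, leave alone: glass bowl, 96 mm across, 40 high (mm); origin at the centre of its underside
- offcut: Loose bystander, leave alone: white marble offcut, 26 x 34 x 18 high (mm); origin at the centre of its underside
- spatula: Loose bystander, leave alone: spatula, 170 mm long, lying flat, origin on its length, local x along it (mm)
- nippers: Loose bystander, leave alone: tile nippers lying flat, about 175 x 87 x 16 high; local x runs from handles to jaws, origin at the pivot, handles reach 128 mm to -x (mm)
- disc: Loose bystander, leave alone: round grey stone disc, 72 mm across, 22 high (mm); origin at the centre of its underside
- adhesive: Loose bystander, leave alone: closed jar of adhesive, 56 mm across, 100 high (mm); origin at the centre of its underside
Not all that is in view belongs to the job. What is shaped like the tile3 but orange or purple is not meant.

How it is judged:
By the outcome, as a careful person would: the job done as asked, in the order asked, and still so for the second after the job is handed in, with the robot touching nothing.
It also fails if it takes over 45 s, if anything falls off the work surface, if the arm or the gripper's body presses on something with over 40 N, if the wrist force passes 120 N, or if a joint passes its speed limit or range.

## Working session

There is one attempt and no reset: what is moved stays moved. The work goes in short steps, Python scripts to look and compute and a tool call to move; the robot and the scene stay as the last step left them, time stands still between calls to the robot, and variables do not carry over. Pictures are saved under pics/ and viewed, at most 10 in all, crops included, and the job is handed in when it is done.

Besides the shell and the picture viewer there is one more tool, called after "Request:" by a JSON object that holds its "fn" and its "kwargs". drive_tool: Moves the arm, as the interface text tells. Its arguments: {"type":"object","properties":{"motion":{"type":"array","items":{"type":"object","properties":{"dp":{"type":"array","items":{"type":"number","minimum":-1,"maximum":1}},"turn":{"type":"number","minimum":-1,"maximum":1},"claw":{"type":"number"}}}},"newtons":{"type":"number"}},"required":["motion"]}

```bash
mkdir -p pics; ls; cat > h.py <<'E'
from workcell import *
import numpy as np, cv2
def foc(p): return p["img"].shape[0]/2/np.tan(np.radians(p["vertical_fov"])/2)
def cloud(p):
    f=foc(p); z=p["range_z"]; v,u=np.mgrid[:z.shape[0],:z.shape[1]]
    c=np.stack([(u-p["cx"])/f*z,(v-p["cy"])/f*z,z],-1)
    return (c-p["t"])@np.array(p["R"])   # world
def onplane(p,uv,h):
    f=foc(p);R=np.array(p["R"]);d=R.T@np.array([(uv[0]-p["cx"])/f,(uv[1]-p["cy"])/f,1]);o=-R.T@np.array(p["t"])
    return o+d*(h-o[2])/d[2]
E
python3 - <<'E'
from h import *
s=read_state();print(s["t"],s["tcp_pos"],s["ee_rot"],s["grip_width"])
for n in("scene","side"):
    p=snapshot(n);cv2.imwrite(f"pics/{n}0.png",p["img"]);print(n,-np.array(p["R"]).T@p["t"])
    for l,h in(("dispenser",0),("tile_out",0),("plunger_top",78),("row",0),("batten",0)):
        for r in mark_of(p,l)[:2]:print(l,r["conf"],np.round(r["at"]),onplane(p,r["at"],h).round(1))
E
```

```text
pics
0.0 [5.49813836e+02 2.06997569e-04 2.55596843e+02] [[-2.47777185e-05  9.99999186e-01 -1.27595694e-03]
 [ 1.00000000e+00  2.47616840e-05 -1.25824761e-05]
 [-1.25508710e-05 -1.27595725e-03 -9.99999186e-01]] 85.73563186353667
scene [985.84002555 128.94284389 727.28856251]
dispenser 0.25 [249. 223.] [564.5 -25.4   0. ]
tile_out 0.57 [247. 175.] [441.3 -69.5  -0. ]
tile_out 0.24 [294. 195.] [465.1  51.1   0. ]
plunger_top 0.7 [247. 174.] [497.2 -48.5  78. ]
plunger_top 0.59 [251. 219.] [601.8  -8.6  78. ]
row 0.92 [188. 251.] [ 665.1 -126.9    0. ]
batten 0.66 [313. 245.] [580.  117.9   0. ]
side [127.42696136 509.24748876 574.22656044]
dispenser 0.86 [246. 217.] [575.  -23.6   0. ]
dispenser 0.75 [242. 186.] [ 661.9 -111.2    0. ]
tile_out 0.86 [226. 215.] [ 6.153e+02 -5.000e-01  0.000e+00]
plunger_top 0.74 [283. 197.] [498.1 -49.5  78. ]
row 0.58 [244. 187.] [ 652.8 -110.4    0. ]
batten 0.75 [203. 251.] [573.3 114.    0. ]
```

View pics/scene0.png

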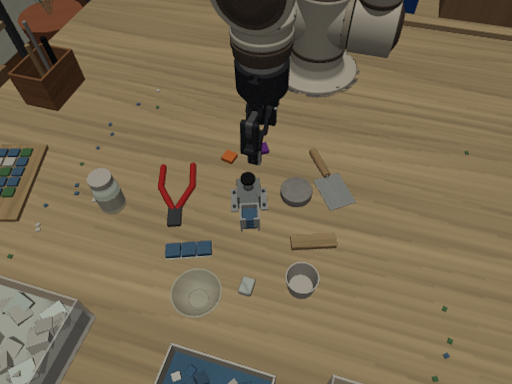

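View pics/side0.png

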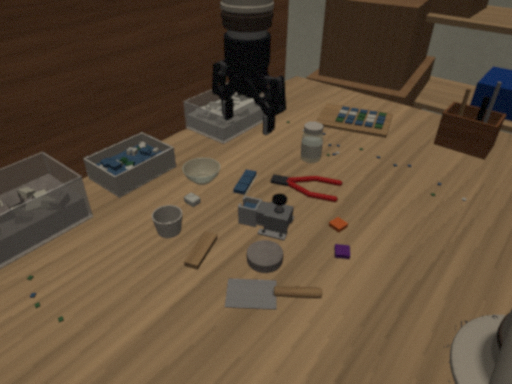

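The scene view shows the row of three blue tiles at (188,250), the dispenser with its black plunger head at (248,178) and its outlet pointing down the picture at (250,225), and the batten at (313,242). The orange and purple tiles at (230,157) and (264,148) are decoys. I'll refine the poses by depth.

```bash
cat >> h.py <<'E'
def region(p,c,rad,z0,z1,name):
    P=cloud(p);m=(p["range_z"]>0)&(P[...,2]>z0)&(P[...,2]<z1)&(np.hypot(P[...,0]-c[0],P[...,1]-c[1])<rad)
    Q=P[m]
    if len(Q)<8: print(name,"few",len(Q));return
    (c2,wh,a)=cv2.minAreaRect(Q[:,:2].astype(np.float32))
    if wh[0]<wh[1]: wh=wh[::-1];a+=90
    # long axis angle
    print(name,len(Q),"ctr",np.round(c2,1),"wh",np.round(wh,1),"long deg",round((a+90)%180-90,1),"medz",np.median(Q[:,2]).round(1),"mean",Q.mean(0).round(1))
E
python3 - <<'E'
from h import *
for n in("scene","side"):
    p=snapshot(n);print(n)
    region(p,(656,-118),70,7,25,"row")
    region(p,(577,116),65,8,25,"batten")
    region(p,(498,-49),30,68,90,"plunger")
    region(p,(560,-28),40,38,60,"mag+housing")
    region(p,(612,-10),45,8,30,"out spot")
E
```

```text
scene
row 656 ctr [ 639.  -134.7] wh [93.9 83.5] long deg -69.7 medz 12.4 mean [ 662.2 -126.8   12.3]
batten 634 ctr [575.5 116.3] wh [94.  31.1] long deg -70.3 medz 14.3 mean [577.1 116.4  14.1]
plunger 167 ctr [504.  -45.2] wh [30.4 30.1] long deg 73.2 medz 78.3 mean [505.3 -44.7  77.6]
mag+housing 342 ctr [553.6 -29.2] wh [66.6 42.8] long deg 20.0 medz 45.2 mean [549.9 -29.7  44.7]
out spot 93 ctr [580.4 -19.4] wh [39.5  8.8] long deg -70.0 medz 20.6 mean [580.7 -19.   20.2]
side
row 270 ctr [ 661.9 -128. ] wh [115.5  77.8] long deg 71.8 medz 9.2 mean [ 660.5 -124.8    9.3]
batten 525 ctr [575.5 116.2] wh [95.8 31.1] long deg -69.9 medz 11.3 mean [573.5 119.5  11.2]
plunger 146 ctr [502.8 -45.8] wh [31.3 30.6] long deg -65.2 medz 74.9 mean [501.4 -43.2  74.2]
mag+housing 298 ctr [553.5 -28.2] wh [66.3 45.3] long deg 22.3 medz 41.7 mean [549.8 -27.9  42. ]
out spot 45 ctr [581.1 -14.5] wh [35.6 11.4] long deg -57.5 medz 20.2 mean [574.1  -3.2  19.1]
```

Request:
{"fn": "drive_tool", "kwargs": {"motion": [{"dp": [0,0,0],"turn": -1,"claw": 0},{"dp": [0,0,0],"turn": -1,"claw": 0},{"dp": [0,0,0],"turn": -0.5,"claw": 0},{"dp": [-0.28,-0.6,0.6],"turn": 0,"claw": 0},{"dp": [-0.28,-0.6,1],"turn": 0,"claw": 0},{"dp": [-0.28,-0.6,1],"turn": 0,"claw": 0},{"dp": [-0.24,-0.55,1],"turn": 0,"claw": 0},{"dp": [0,0,1],"turn": 0,"claw": 0},{"dp": [0,0,0.4],"turn": 0,"claw": 0},{"dp": [0,0,0],"turn": 0,"claw": 0}]}}

```text
t: 1.7
tcp_pos: [503.5, -45.4, 130.3]
ee_rot: [[-0.342, 0.94, -0.002], [0.94, 0.342, 0.0], [0.001, -0.002, -1.0]]
wrist_force: [-0.9, 0.1, 0.1]
grip_width: -0.1
gripper_force: 0.0
```

```bash
cat >> h.py <<'E'
def wcloud(s,p):
    f=foc(p);z=p["range_z"];v,u=np.mgrid[:z.shape[0],:z.shape[1]].astype(float);du=u-p["cx"];dv=v-p["cy"];r=np.hypot(du,dv)+1e-9;th=r/f
    t=np.tan(np.minimum(th,1.5));c=np.stack([du/r*t*z,dv/r*t*z,z],-1)
    M=np.array(p["mount"]);T=c@M[:3,:3].T+M[:3,3]
    return T@np.array(s["ee_rot"]).T+s["tcp_pos"],th
E
python3 - <<'E'
from h import *
s=read_state();p=snapshot("wrist");cv2.imwrite("pics/w1.png",p["img"])
print(s["t"],s["tcp_pos"],np.round(s["ee_rot"],3).tolist(),s["grip_width"],s["wrist_force"],foc(p),np.round(p["mount"],2).tolist())
P,th=wcloud(s,p);ok=(p["range_z"]>0)&(th<1.3)
for n,c,R,a,b in(("row",(662,-127),70,6,22),("plunger",(504,-45),35,68,88),("bench",(620,0),80,-8,6)):
    m=ok&(P[...,2]>a)&(P[...,2]<b)&(np.hypot(P[...,0]-c[0],P[...,1]-c[1])<R);Q=P[m]
    if len(Q)>5:print(n,len(Q),Q.mean(0),cv2.minAreaRect(Q[:,:2].astype(np.float32)))
E
```

```text
1.7 [503.46270529 -45.35134264 130.26513991] [[-0.342, 0.94, -0.002], [0.94, 0.342, 0.0], [0.001, -0.002, -1.0]] -0.10960939278292497 [-0.93147826  0.09635806  0.14171429] 297.3186396354542 [[-0.0, -0.96, -0.27, 67.81], [1.0, -0.0, -0.0, -0.42], [0.0, -0.27, 0.96, -118.79], [0.0, 0.0, 0.0, 1.0]]
row 328 [649.25144788 -86.66108547  11.9066665 ] ((656.1107788085938, -109.2490463256836), (30.210582733154297, 58.87690353393555), 20.395099639892578)
plunger 1363 [500.49522135 -41.57493653  78.64884572] ((501.02410888671875, -42.85373306274414), (31.831520080566406, 22.646177291870117), 20.479982376098633)
bench 15601 [620.51935605   8.01171524   1.2210264 ] ((622.8807373046875, 1.8245391845703125), (152.93011474609375, 159.6111297607422), 32.23944091796875)
```

View pics/w1.png

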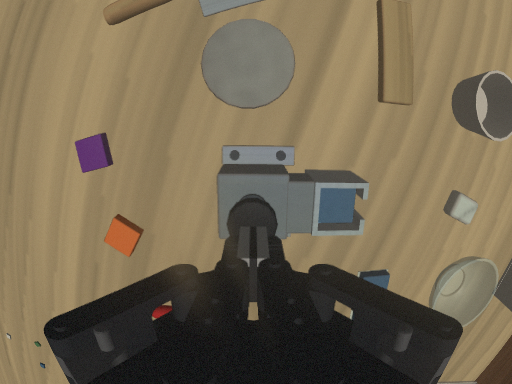

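The wrist view shows the plunger head at (252,215) right under the closed tips, the magazine with blue tile at (338,205), and the row's end at (373,280). Pressing now.

Request:
{"fn": "drive_tool", "kwargs": {"motion": [{"dp": [0,0,0.9],"turn": 0,"claw": 0},{"dp": [0,0,0.2],"turn": 0,"claw": 0},{"dp": [0,0,0.14],"turn": 0,"claw": 0},{"dp": [0,0,0.14],"turn": 0,"claw": 0},{"dp": [0,0,0.14],"turn": 0,"claw": 0},{"dp": [0,0,0.14],"turn": 0,"claw": 0},{"dp": [0,0,0.14],"turn": 0,"claw": 0},{"dp": [0,0,0.14],"turn": 0,"claw": 0},{"dp": [0,0,0.08],"turn": 0,"claw": 0},{"dp": [0,0,0],"turn": 0,"claw": 0}]}}

```text
t: 2.75
tcp_pos: [504.3, -45.3, 82.4]
ee_rot: [[-0.342, 0.94, 0.001], [0.94, 0.342, 0.0], [-0.0, 0.001, -1.0]]
wrist_force: [-3.4, 0.6, 7.1]
grip_width: 0.0
gripper_force: 3.2
```

Request:
{"fn": "drive_tool", "kwargs": {"motion": [{"dp": [0,0,0.08],"turn": 0,"claw": 0},{"dp": [0,0,0.08],"turn": 0,"claw": 0},{"dp": [0,0,0],"turn": 0,"claw": 0},{"dp": [0,0,0],"turn": 0,"claw": 0}]}}

```text
t: 3.15
tcp_pos: [504.5, -45.3, 79.0]
ee_rot: [[-0.342, 0.94, 0.002], [0.94, 0.342, 0.0], [-0.001, 0.002, -1.0]]
wrist_force: [-5.8, 0.9, 10.6]
grip_width: -0.1
gripper_force: 4.9
```

Request:
{"fn": "drive_tool", "kwargs": {"motion": [{"dp": [0,0,0.06],"turn": 0,"claw": 0},{"dp": [0,0,0.06],"turn": 0,"claw": 0},{"dp": [0,0,0],"turn": 0,"claw": 0},{"dp": [0,0,0],"turn": 0,"claw": 0}]}}

```text
t: 3.55
tcp_pos: [504.8, -45.3, 78.8]
ee_rot: [[-0.342, 0.94, 0.004], [0.94, 0.342, -0.0], [-0.001, 0.004, -1.0]]
wrist_force: [-14.2, 2.1, 33.2]
grip_width: 0.2
gripper_force: 16.4
```

```bash
python3 - <<'E'
from h import *
for n in("scene","side"):
    p=snapshot(n)
    region(p,(615,-5),40,5,14.5,n+" tile")
    cv2.imwrite(f"pics/{n}1.png",cv2.resize(p["img"][130:290,150:350],None,fx=3,fy=3))
E
```

```text
scene tile 328 ctr [606.6 -12.6] wh [58.5 39. ] long deg 14.1 medz 11.6 mean [607.5  -8.9  11.4]
side tile 176 ctr [605.8  -7.5] wh [54.2 32.9] long deg 15.0 medz 8.8 mean [610.6  -5.    8.7]
```

View pics/side1.png

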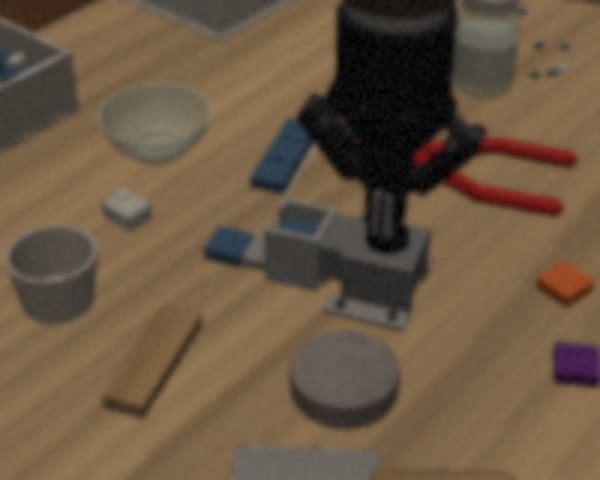

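The crop shows the tile pushed out at (230,245) with the pusher behind it, and the force jump confirms the stop was reached. Letting the plunger up.

Request:
{"fn": "drive_tool", "kwargs": {"motion": [{"dp": [0,0,-0.3],"turn": 0,"claw": 0},{"dp": [0,0,-0.3],"turn": 0,"claw": 0},{"dp": [0,0,-0.3],"turn": 0,"claw": 0},{"dp": [0,0,-0.3],"turn": 0,"claw": 0},{"dp": [0,0,-0.6],"turn": 0,"claw": 0},{"dp": [0,0,-1],"turn": 0,"claw": 0},{"dp": [0,0,-0.6],"turn": 0,"claw": 0},{"dp": [1,1,0],"turn": 0,"claw": 0.35},{"dp": [1,1,0],"turn": 0,"claw": 0.35},{"dp": [0.2,1,0],"turn": 0,"claw": 0.35},{"dp": [0,1,0],"turn": 0,"claw": 0.35},{"dp": [0,0,0],"turn": 0,"claw": 0.35}]}}

```text
t: 4.85
tcp_pos: [580.9, 41.5, 158.3]
ee_rot: [[-0.343, 0.939, -0.0], [0.939, 0.343, 0.0], [0.0, -0.0, -1.0]]
wrist_force: [-0.1, 0.1, -0.2]
grip_width: 29.7
gripper_force: 0.0
```

```bash
cat > look.py <<'E'
from h import *
import sys
s=read_state();p=snapshot("wrist");print(np.round(s["tcp_pos"],1),s["grip_width"],s["wrist_force"],s["t"])
cv2.imwrite(sys.argv[1],p["img"])
P,th=wcloud(s,p);ok=(p["range_z"]>0)&(th<1.3)
b,g,r=[p["img"][...,i].astype(int) for i in range(3)]
blue=(b>r+25)
d=np.array([[.94,.342],[-.342,.94]])
o=np.array([565.1,-23.3])
m=ok&blue&(P[...,2]>9.5)&(P[...,2]<15)&(np.hypot(P[...,0]-640,P[...,1]+70)<160)
n,l,st,_=cv2.connectedComponentsWithStats(m.astype(np.uint8))
for i in range(1,n):
    if st[i,4]<60: continue
    Q=P[l==i];c,wh,a=cv2.minAreaRect(Q[:,:2].astype(np.float32))
    print(st[i],"ctr",np.round(c,1),"disp frame",(d@(np.array(c)-o)).round(1),"wh",np.round(wh,1),"ang",round(a,1),"z",Q[:,2].mean().round(1))
print("tcp disp frame",d@(np.array(s["tcp_pos"][:2])-o))
E
python3 look.py pics/w2.png
python3 - <<'E'
from h import *
for n in("scene","side"):
    p=snapshot(n);region(p,(504,-45),30,60,90,n+" plunger");region(p,(618,-4),30,5,14.5,n+" tile")
    region(p,(565,-23),14,13,60,n+" inside mag")
E
```

```text
[580.9  41.5 158.3] 29.655961149880312 [-0.06499268  0.08124716 -0.24444805] 4.85
[257 229  25  26 601] ctr [614.8  -6.9] disp frame [52.3 -1.6] wh [23.1 28.3] ang 20.0 z 13.2
[264 308  20  10 133] ctr [651.8 -87.5] disp frame [ 59.6 -90. ] wh [21.1 12.6] ang 19.2 z 13.3
tcp disp frame [37.02535042 55.54936789]
scene plunger 168 ctr [503.6 -45.5] wh [30.8 29.9] long deg -11.3 medz 78.1 mean [505.2 -44.7  77.4]
scene tile 199 ctr [618.  -5.] wh [31.5 28.9] long deg 17.2 medz 12.3 mean [619.5  -5.1  12. ]
scene inside mag 110 ctr [565.1 -24.4] wh [26.9 23.6] long deg -6.8 medz 24.2 mean [566.1 -23.2  23.9]
side plunger 156 ctr [502.6 -44.4] wh [31.1 28.6] long deg 37.9 medz 75.0 mean [501.2 -42.7  73.8]
side tile 131 ctr [618.1  -4.8] wh [31.4 30.7] long deg 24.0 medz 9.1 mean [616.5  -3.7   8.9]
side inside mag few 3
```

View pics/w2.png

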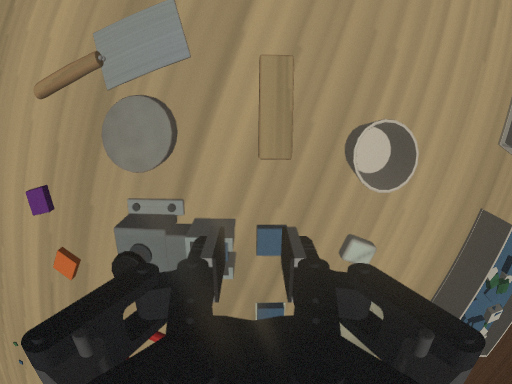

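The wrist view shows the tile out at (271,240), the plunger is back up at 78 mm, and two tiles are left in the magazine (top at 24 mm). I'll go down beside the tile on the batten side.

Request:
{"fn": "drive_tool", "kwargs": {"motion": [{"dp": [-0.42,0.76,0],"turn": 0,"claw": 0.08},{"dp": [0,0,1],"turn": 0,"claw": 0.08},{"dp": [0,0,1],"turn": 0,"claw": 0.08},{"dp": [0,0,1],"turn": 0,"claw": 0.08},{"dp": [0,0,1],"turn": 0,"claw": 0.08},{"dp": [0,0,0.6],"turn": 0,"claw": 0.08},{"dp": [0,0,0.5],"turn": 0,"claw": 0.08},{"dp": [0,0,0],"turn": 0,"claw": 0.08},{"dp": [0,0,0],"turn": 0,"claw": 0.08}]}}

```text
t: 5.9
tcp_pos: [600.9, 37.0, 32.2]
ee_rot: [[-0.342, 0.94, 0.001], [0.94, 0.342, 0.0], [-0.0, 0.001, -1.0]]
wrist_force: [0.3, 0.4, 0.1]
grip_width: 7.0
gripper_force: 0.0
```

```bash
python3 look.py pics/w3.png
```

```text
[600.9  37.   32.2] 7.003260212092685 [0.25909409 0.41222758 0.05551214] 5.9
[240 297  26  23 510] ctr [614.1  -1.4] disp frame [53.5  3.8] wh [14.7 18.2] ang 21.2 z 13.2
tcp disp frame [54.26933089 44.40446108]
```

View pics/w3.png

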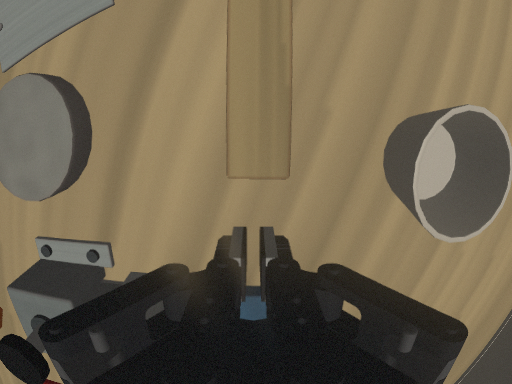

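The tips are at (253,260), low and just ahead of the blue tile at (253,303), clear of the batten, whose end is at (258,178). I'll push to just short of the row, then look.

Request:
{"fn": "drive_tool", "kwargs": {"motion": [{"dp": [0,0.08,0.12],"turn": 0,"claw": 0.08},{"dp": [-0.4,0,0],"turn": 0,"claw": 0.08},{"dp": [-0.25,0,0],"turn": 0,"claw": 0.08},{"dp": [-0.25,0,0],"turn": 0,"claw": 0.08},{"dp": [-0.25,0,0],"turn": 0,"claw": 0.08},{"dp": [-0.25,0,0],"turn": 0,"claw": 0.08},{"dp": [-0.25,0,0],"turn": 0,"claw": 0.08},{"dp": [-0.25,0,0],"turn": 0,"claw": 0.08},{"dp": [-0.25,0,0],"turn": 0,"claw": 0.08},{"dp": [-0.25,0,0],"turn": 0,"claw": 0.08},{"dp": [-0.25,0,0],"turn": 0,"claw": 0.08},{"dp": [-0.25,0,0],"turn": 0,"claw": 0.08},{"dp": [-0.15,0,0],"turn": 0,"claw": 0.08},{"dp": [-0.1,0,0],"turn": 0,"claw": 0.08},{"dp": [0,0,0],"turn": 0,"claw": 0.08}]}}

```text
t: 7.45
tcp_pos: [629.5, -36.6, 28.2]
ee_rot: [[-0.342, 0.94, -0.0], [0.94, 0.342, -0.0], [-0.0, -0.0, -1.0]]
wrist_force: [-0.4, 0.5, -0.0]
grip_width: 6.9
gripper_force: 0.0
```

```bash
cat > look2.py <<'E'
from h import *
import sys
d=np.array([[.94,.342],[-.342,.94]]);o=np.array([565.1,-23.3])
s=read_state();print("tcp",(d@(np.array(s["tcp_pos"][:2])-o)).round(1),s["tcp_pos"][2].round(1))
for n in("scene","side"):
    p=snapshot(n);P=cloud(p);b,g,r=[p["img"][...,i].astype(int) for i in range(3)]
    m=(b>r+20)&(np.hypot(P[...,0]-650,P[...,1]+95)<100)&(P[...,2]<30)&(p["range_z"]>0)
    zt=12.3 if n=="scene" else 9.1
    m&=np.abs(P[...,2]-zt)<2.5
    k,l,st,_=cv2.connectedComponentsWithStats(m.astype(np.uint8))
    for i in range(1,k):
        if st[i,4]<40: continue
        Q=P[l==i];c,wh,a=cv2.minAreaRect(Q[:,:2].astype(np.float32));L=(Q[:,:2]-o)@d.T
        print(n,st[i,4],"ctr",(d@(np.array(c)-o)).round(1),"wh",np.round(wh,1),"ang",round(a,1),"x range",np.percentile(L[:,0],[3,97]).round(1),"y range",np.percentile(L[:,1],[1,99]).round(1))
    u=st[1:,:][st[1:,4]>=40]
    x0,y0=u[:,0].min()-8,u[:,1].min()-8;x1=(u[:,0]+u[:,2]).max()+8;y1=(u[:,1]+u[:,3]).max()+8
    cv2.imwrite(f"pics/{sys.argv[1]}_{n}.png",cv2.resize(p["img"][y0:y1,x0:x1],None,fx=6,fy=6,interpolation=cv2.INTER_CUBIC))
E
python3 look2.py a
```

```text
tcp [ 56.  -34.5] 28.2
scene 133 ctr [ 56.4 -62.4] wh [28.1 25.2] ang 22.2 x range [44.3 70.1] y range [-74.7 -50.1]
scene 166 ctr [ 57.7 -98.1] wh [29.1 27.1] ang 21.7 x range [45.  71.6] y range [-111.8  -84.9]
scene 337 ctr [  58.1 -145.6] wh [28.7 61.3] ang 19.9 x range [44.7 71.8] y range [-175.4 -115.5]Traceback (most recent call last):
  File "look2.py", line 16, in <module>
    x0,y0=u[:,0].min()-8,u[:,1].min()-8;x1=(u[:,0]+u[:,2]).max()+8;y1=(u[:,1]+u[:,3]).max()+8
          ~~~~~~~~~~^^
    return umr_minimum(a, axis, None, out, keepdims, initial, where)
ValueError: zero-size array to reduction operation minimum which has no identity
```

Request:
{"fn": "drive_tool", "kwargs": {"motion": [{"dp": [0.3,0,0],"turn": 0,"claw": 0.08},{"dp": [0,0,-1],"turn": 0,"claw": 0.08},{"dp": [0,0,-1],"turn": 0,"claw": 0.08},{"dp": [0,0,-1],"turn": 0,"claw": 0.08},{"dp": [-1,0,-1],"turn": 0,"claw": 0.08},{"dp": [-1,0,-1],"turn": 0,"claw": 0.08},{"dp": [-1,0,0],"turn": 0,"claw": 0.08},{"dp": [-1,0,0],"turn": 0,"claw": 0.08},{"dp": [-0.5,0,0],"turn": 0,"claw": 0.08},{"dp": [0,0,0],"turn": 0,"claw": 0.08},{"dp": [0,0,0],"turn": 0,"claw": 0.08}]}}

```text
t: 8.65
tcp_pos: [665.0, -134.1, 152.9]
ee_rot: [[-0.342, 0.94, -0.001], [0.94, 0.342, 0.0], [0.001, -0.001, -1.0]]
wrist_force: [-1.0, -0.3, -0.1]
grip_width: 6.7
gripper_force: 0.0
```

```bash
cat > look3.py <<'E'
from h import *
import sys
d=np.array([[.94,.342],[-.342,.94]]);o=np.array([565.1,-23.3])
s=read_state();p=snapshot("wrist");print("tcp",(d@(np.array(s["tcp_pos"][:2])-o)).round(1),s["tcp_pos"][2].round(1),s["t"])
f=foc(p);M=np.array(p["mount"]);R=np.array(s["ee_rot"])
# rectified top view of plane z=12 in dispenser frame, 4 px/mm: right=+x, up=+y
xs=np.arange(10,105,.25);ys=np.arange(-35,-160,-.25);X,Y=np.meshgrid(xs,ys)
W=np.stack([X,Y],-1)@d+o;W=np.concatenate([W,np.full(X.shape+(1,),12.)],-1)
T=(W-s["tcp_pos"])@R;C=(T-M[:3,3])@M[:3,:3]
r=np.hypot(C[...,0],C[...,1]);th=np.arctan2(r,C[...,2])
u=p["cx"]+f*th*C[...,0]/r;v=p["cy"]+f*th*C[...,1]/r
I=cv2.remap(p["img"],u.astype(np.float32),v.astype(np.float32),cv2.INTER_CUBIC);cv2.imwrite(sys.argv[1],I)
b,g,rr=[I[...,i].astype(int) for i in range(3)]
m=((b>rr+15)).astype(np.uint8)
k,l,st,_=cv2.connectedComponentsWithStats(m)
for i in range(1,k):
    if st[i,4]<1500: continue
    q=np.argwhere(l==i);Q=np.stack([xs[q[:,1]],ys[q[:,0]]],-1).astype(np.float32)
    c,wh,a=cv2.minAreaRect(Q);print(st[i,4],"ctr",np.round(c,1),"wh",np.round(wh,1),"ang",round(a,1))
    for y in np.arange(np.percentile(Q[:,1],5),np.percentile(Q[:,1],95),-1e-9-0) if False else np.linspace(Q[:,1].min()+3,Q[:,1].max()-3,5):
        e=Q[np.abs(Q[:,1]-y)<.5][:,0];print("  y %.1f x %.1f..%.1f"%(y,e.min(),e.max()))
E
python3 look3.py pics/r1.png
```

```text
tcp [  56.1 -138.3] 152.9 8.65
13389 ctr [ 55.  -60.7] wh [29. 29.] ang 0.0
  y -72.2 x 40.8..69.5
  y -66.5 x 40.8..69.2
  y -60.8 x 40.8..69.5
  y -55.0 x 40.5..69.2
  y -49.2 x 40.8..69.5
13737 ctr [ 56.4 -98.5] wh [29.5 29.2] ang 90.0
  y -110.2 x 42.0..71.0
  y -104.4 x 42.0..71.0
  y -98.5 x 42.0..70.8
  y -92.6 x 41.8..70.8
  y -86.8 x 41.8..70.8
13832 ctr [  56.7 -130.8] wh [29.1 30.1] ang 0.8
  y -142.8 x 42.5..71.2
  y -136.8 x 42.2..71.2
  y -130.8 x 42.2..71.0
  y -124.8 x 42.2..71.0
  y -118.8 x 42.0..71.0
5611 ctr [  57.  -153.7] wh [29. 12.] ang 0.0
  y -156.8 x 42.5..71.5
  y -155.2 x 42.5..71.5
  y -153.8 x 42.5..71.5
  y -152.2 x 42.5..71.5
  y -150.8 x 42.5..71.5
```

View pics/r1.png

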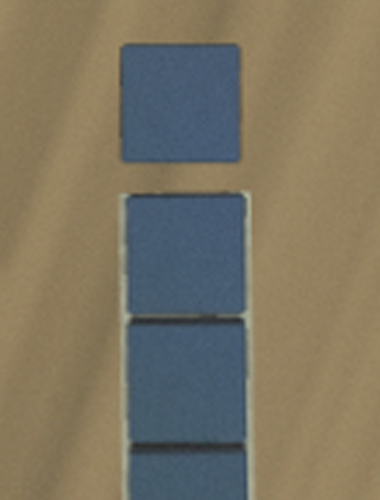

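Rectified top view: the loose tile is at (180,102) and the row's near tile at (187,255). The gap is about 8 mm, the tile is about 1.1 mm off in x, and the row is about 0.6° yawed. I'll straddle the tile and gently square it sideways with the fingers.

Request:
{"fn": "drive_tool", "kwargs": {"motion": [{"dp": [1,0,0],"turn": -0.08,"claw": 0.6},{"dp": [1,0,0],"turn": 0,"claw": 0.6},{"dp": [1,0,0],"turn": 0,"claw": 0.6},{"dp": [0.1,0,0.5],"turn": 0,"claw": 0.6},{"dp": [0,0,1],"turn": 0,"claw": 0.6},{"dp": [0,0,1],"turn": 0,"claw": 0.6},{"dp": [0,0,1],"turn": 0,"claw": 0.6},{"dp": [0,0,0.8],"turn": 0,"claw": 0.6},{"dp": [0,0,0.5],"turn": 0,"claw": 0.6},{"dp": [0,0,0.2],"turn": 0,"claw": 0.6},{"dp": [0,0,0],"turn": 0,"claw": 0.6}], "newtons": 20}}

```text
t: 9.8
tcp_pos: [638.1, -62.2, 27.9]
ee_rot: [[-0.353, 0.936, -0.001], [0.936, 0.353, 0.0], [0.0, -0.001, -1.0]]
wrist_force: [0.0, 0.0, -0.1]
grip_width: 51.2
gripper_force: 0.0
```

Request:
{"fn": "drive_tool", "kwargs": {"motion": [{"dp": [0,0,0],"turn": 0,"claw": 0.46},{"dp": [0,0,0],"turn": 0,"claw": 0.42},{"dp": [0,0,0],"turn": 0,"claw": 0.4},{"dp": [0,0,0],"turn": 0,"claw": 0.38},{"dp": [0,0,0],"turn": 0,"claw": 0.37},{"dp": [0,0,0],"turn": 0,"claw": 0.36},{"dp": [0,0,0],"turn": 0,"claw": 0.36}]}}

```text
t: 10.5
tcp_pos: [638.3, -62.3, 28.3]
ee_rot: [[-0.353, 0.936, -0.0], [0.936, 0.353, 0.0], [0.0, -0.0, -1.0]]
wrist_force: [-0.2, 0.6, -0.3]
grip_width: 30.3
gripper_force: 0.0
```

Request:
{"fn": "drive_tool", "kwargs": {"motion": [{"dp": [0,0,0],"turn": 0,"claw": 0.45},{"dp": [0,0,0],"turn": 0,"claw": 0.5},{"dp": [0,0,-0.6],"turn": 0,"claw": 0.5},{"dp": [0,0,-1],"turn": 0,"claw": 0.5},{"dp": [0,0,-1],"turn": 0,"claw": 0.4},{"dp": [0,0,-1],"turn": 0,"claw": 0.2},{"dp": [-1,0,-1],"turn": 0,"claw": 0.08},{"dp": [-1,0,-0.4],"turn": 0,"claw": 0.08},{"dp": [-1,0,0],"turn": 0,"claw": 0.08},{"dp": [0,0,0],"turn": 0,"claw": 0.08},{"dp": [0,0,0],"turn": 0,"claw": 0.08}]}}

```text
t: 11.6
tcp_pos: [664.6, -132.8, 153.8]
ee_rot: [[-0.352, 0.936, 0.0], [0.936, 0.352, 0.0], [0.0, 0.0, -1.0]]
wrist_force: [-0.7, 0.8, -0.4]
grip_width: 6.6
gripper_force: 0.0
```

```bash
python3 look3.py pics/r2.png
```

```text
tcp [  56.1 -137. ] 153.8 11.6
13407 ctr [ 55.  -60.9] wh [29.  28.7] ang 0.0
  y -72.2 x 40.5..69.5
  y -66.6 x 40.5..69.2
  y -60.9 x 40.5..69.2
  y -55.2 x 40.5..69.2
  y -49.5 x 40.5..69.2
13715 ctr [ 56.4 -98.5] wh [29.5 29.2] ang 90.0
  y -110.2 x 42.0..71.0
  y -104.4 x 42.0..70.8
  y -98.5 x 42.0..70.8
  y -92.6 x 42.0..70.8
  y -86.8 x 41.8..70.8
13839 ctr [  56.6 -130.6] wh [29.8 29.2] ang 90.0
  y -142.5 x 42.5..71.2
  y -136.6 x 42.5..71.2
  y -130.6 x 42.2..71.2
  y -124.7 x 42.2..71.2
  y -118.8 x 42.0..71.0
5549 ctr [  57.  -153.8] wh [12. 29.] ang 90.0
  y -156.8 x 42.5..71.2
  y -155.2 x 42.5..71.2
  y -153.8 x 42.5..71.2
  y -152.2 x 42.5..71.2
  y -150.8 x 42.5..71.2
```

Request:
{"fn": "drive_tool", "kwargs": {"motion": [{"dp": [1,0.05,0],"turn": 0,"claw": 0.55},{"dp": [1,0,0],"turn": 0,"claw": 0.55},{"dp": [1,0,0],"turn": 0,"claw": 0.55},{"dp": [0,0,0.5],"turn": 0,"claw": 0.55},{"dp": [0,0,1],"turn": 0,"claw": 0.55},{"dp": [0,0,1],"turn": 0,"claw": 0.55},{"dp": [0,0,1],"turn": 0,"claw": 0.55},{"dp": [0,0,0.8],"turn": 0,"claw": 0.55},{"dp": [0,0,0.5],"turn": 0,"claw": 0.55},{"dp": [0,0,0.2],"turn": 0,"claw": 0.55},{"dp": [0,0,0],"turn": 0,"claw": 0.5},{"dp": [0,0,0],"turn": 0,"claw": 0.44},{"dp": [0,0,0],"turn": 0,"claw": 0.4},{"dp": [0,0,0],"turn": 0,"claw": 0.38},{"dp": [0,0,0],"turn": 0,"claw": 0.37},{"dp": [0,0,0],"turn": 0,"claw": 0.36},{"dp": [0,0,0],"turn": 0,"claw": 0.355},{"dp": [0,0,0],"turn": 0,"claw": 0.355}]}}

```text
t: 13.45
tcp_pos: [639.5, -61.8, 28.3]
ee_rot: [[-0.353, 0.936, -0.0], [0.936, 0.353, 0.0], [0.0, -0.0, -1.0]]
wrist_force: [0.6, 0.3, 0.3]
grip_width: 30.7
gripper_force: 0.0
```

Request:
{"fn": "drive_tool", "kwargs": {"motion": [{"dp": [0,0,0],"turn": 0,"claw": 0.45},{"dp": [0,0,0],"turn": 0,"claw": 0.5},{"dp": [0,0,-0.6],"turn": 0,"claw": 0.5},{"dp": [0,0,-0.8],"turn": 0,"claw": 0.4},{"dp": [0.7,0,0],"turn": 0,"claw": 0.08},{"dp": [0.64,0,0],"turn": 0,"claw": 0.08},{"dp": [0,0,0],"turn": 0,"claw": 0.08},{"dp": [0,0,0],"turn": 0,"claw": 0.08},{"dp": [0,0,0.7],"turn": 0,"claw": 0.08},{"dp": [0,0,0.7],"turn": 0,"claw": 0.08},{"dp": [0,0,0],"turn": 0,"claw": 0.08},{"dp": [-0.2,0,0],"turn": 0,"claw": 0.08},{"dp": [-0.12,0,0],"turn": 0,"claw": 0.08},{"dp": [-0.1,0,0],"turn": 0,"claw": 0.08},{"dp": [-0.08,0,0],"turn": 0,"claw": 0.08},{"dp": [-0.04,0,0],"turn": 0,"claw": 0.08},{"dp": [0,0,0],"turn": 0,"claw": 0.08}]}}

```text
t: 15.15
tcp_pos: [632.5, -43.3, 28.4]
ee_rot: [[-0.352, 0.936, 0.0], [0.936, 0.352, -0.0], [-0.0, 0.0, -1.0]]
wrist_force: [0.1, -0.3, 0.0]
grip_width: 6.9
gripper_force: 0.0
```

Request:
{"fn": "drive_tool", "kwargs": {"motion": [{"dp": [-0.04,0,0],"turn": 0,"claw": 0.08},{"dp": [-0.03,0,0],"turn": 0,"claw": 0.08},{"dp": [0,0,0],"turn": 0,"claw": 0.08}]}}

```text
t: 15.45
tcp_pos: [632.8, -44.1, 28.3]
ee_rot: [[-0.353, 0.936, -0.001], [0.936, 0.353, 0.001], [0.001, -0.0, -1.0]]
wrist_force: [-1.7, 4.4, 1.6]
grip_width: 6.9
gripper_force: 2.5
```

Contact with the row (about 4.7 N) came where predicted. One small extra press, then back off and check.

Request:
{"fn": "drive_tool", "kwargs": {"motion": [{"dp": [-0.04,0,0],"turn": 0,"claw": 0.08},{"dp": [0,0,0],"turn": 0,"claw": 0.08},{"dp": [0.15,0,0],"turn": 0,"claw": 0.08},{"dp": [0.3,0,0],"turn": 0,"claw": 0.08},{"dp": [0,0,-1],"turn": 0,"claw": 0.08},{"dp": [0,0,-1],"turn": 0,"claw": 0.08},{"dp": [0,0,-1],"turn": 0,"claw": 0.08},{"dp": [-1,0,-1],"turn": 0,"claw": 0.08},{"dp": [-1,0,-1],"turn": 0,"claw": 0.08},{"dp": [-1,0,0],"turn": 0,"claw": 0.08},{"dp": [-1,0,0],"turn": 0,"claw": 0.08},{"dp": [0,0,0],"turn": 0,"claw": 0.08},{"dp": [0,0,0],"turn": 0,"claw": 0.08}]}}

```text
t: 16.75
tcp_pos: [664.5, -128.9, 152.8]
ee_rot: [[-0.352, 0.936, -0.001], [0.936, 0.352, -0.0], [0.0, -0.001, -1.0]]
wrist_force: [-0.3, -0.2, 0.3]
grip_width: 7.0
gripper_force: 0.0
```

```bash
python3 look3.py pics/r3.png
```

```text
tcp [  57.3 -133.2] 152.8 16.75
27465 ctr [ 56.4 -83.6] wh [29.2 59.2] ang -0.0
  y -110.2 x 42.0..71.0
  y -96.9 x 42.0..70.8
  y -83.6 x 42.5..70.2
  y -70.3 x 42.2..70.8
  y -57.0 x 42.0..70.8
13821 ctr [  56.7 -130.5] wh [29.2 29.9] ang 0.8
  y -142.5 x 42.5..71.2
  y -136.5 x 42.2..71.0
  y -130.5 x 42.2..71.2
  y -124.5 x 42.0..71.0
  y -118.5 x 42.0..71.0
5583 ctr [  56.9 -153.7] wh [28.7 12. ] ang 0.0
  y -156.8 x 42.5..71.2
  y -155.2 x 42.5..71.2
  y -153.8 x 42.8..71.2
  y -152.2 x 42.5..71.2
  y -150.8 x 42.5..71.2
```

View pics/r3.png

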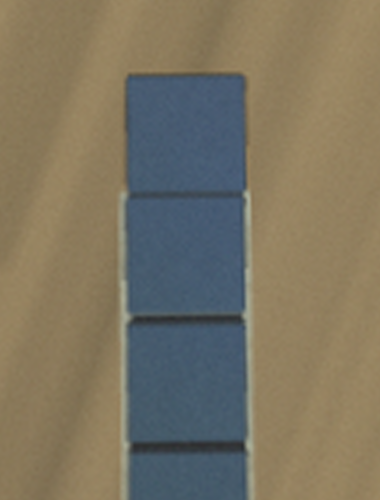

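The tile at (186,133) lies flush against the row's near tile at (187,255), in line within about 0.4 mm and square. The robot is clear of everything.

```bash
python3 -c "
from workcell import *
print(job_done())"
```

```text
the job is handed in; nothing more can be done
None
```

I pressed the plunger fully down once and it came back up, and one tile slid out. I nudged that tile flush against the near end of the row, square and in line to within about 0.4 mm, and handed the job in at about 17 s on the robot's clock.

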